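Find the glazed lens cell by its weight and show it to the camera

TASK

Lift the cover plate off the pins of the grey lens case and lay it flat on the blue mat, then lift the two look-alike lens cells out of their seats in turn to feel which is the heavier, the one with the glass in it; the lighter one, the empty mount, goes back into its own seat. Finish holding the heavier cell up at the inspection camera's viewing point, upright, still and centred in front of the lens: the program ends while the gripper holds it there, it is not put down. Keep both cells upright, drop nothing, and leave everything else on the bench where it is.

Things in the scene. Friction and masses are not known exactly. Their poses are not given: they have to be found in the camera images.
- lens_case: fixed grey open-topped case, 152 (its x) x 242 (its y) x 68 mm high; origin under its centre. Side walls 6 mm, end blocks 26 mm thick: inside 140 x 190 mm. On each end block, at y = +-108 mm, a steel pin 7 mm in diameter, 12 mm high locates the cover. A black insert, top 18 mm above the bench, has two round seats 59 mm wide and 8 mm deep in which the cells stand loosely
- seat_left (a point): centre of the floor of the seat at y = +50 mm of the case, 10 mm above the bench; axes as the case's
- seat_right (a point): centre of the floor of the seat at y = -50 mm of the case, 10 mm above the bench; axes as the case's
- cover: loose aluminium plate, 152 (its x) x 242 (its y) x 4 mm, 0.4 kg, lying on the case with two 10 mm holes over the pins: lift it straight up by more than 12 mm. In its middle a black bar handle along its y, 100 mm long, 14 mm wide, from 32 to 44 mm above the underside, on a 14 mm square post at each end. Origin at the centre of its underside, z up
- cover_grip (a point): middle of the cover's handle bar, 38 mm above the underside of the plate; axes as the cover's
- cell_a: loose lens cell: round satin-steel barrel, 52 mm in diameter, 52 mm tall, narrow black band, a red dust cap at each end; looks just like the other. One of the two holds the glass and is at least 0.17 kg heavier than the other, an empty mount; each weighs 0.13 to 0.47 kg; which is which cannot be seen. The contents have 2 mm of play. Origin at the centre of its underside, z up
- cell_a_mid (a point): middle of cell_a, on its axis 26 mm above its underside
- cell_b: loose lens cell: round satin-steel barrel, 52 mm in diameter, 52 mm tall, narrow black band, a red dust cap at each end; looks just like the other. One of the two holds the glass and is at least 0.17 kg heavier than the other, an empty mount; each weighs 0.13 to 0.47 kg; which is which cannot be seen. The contents have 2 mm of play. Origin at the centre of its underside, z up
- cell_b_mid (a point): middle of cell_b, on its axis 26 mm above its underside
- mat: fixed flat blue bench mat, 220 mm (its x) x 280 mm (its y), 3 mm thick, on the robot's right; origin under its centre
- camera: fixed black inspection camera on a stand, on the robot's left, looking level along its own -x, lens axis 160 mm above the bench. Its front, 60 mm from the origin, is a white ring light 66 mm in diameter round the dark lens. Base plate 100 x 140 mm; its post, 227 mm high, stands 45 mm behind the origin. Origin at bench height under the camera
- view_point (a point): the camera's viewing point: on the lens axis 120 mm in front of the ring light, 160 mm above the bench; axes as the camera's, so +x points to the camera, z up
- cleaner_bottle: loose: upright amber bottle of lens cleaner with white cap, 48 mm in diameter, 105 mm tall; origin under its centre
- objective_can: loose: upright yellow plastic can of an objective, 42 mm in diameter, 78 mm tall; origin under its centre
- eyepiece: loose: black eyepiece standing upright, 38 mm in diameter, 52 mm tall; origin under its centre
- dish: loose: clear lidded culture dish, 60 mm in diameter, 15 mm tall; origin under its centre
- screwdriver: loose: screwdriver with red handle, 150 mm long along its x, lying on the bench
- stage_insert: loose: flat aluminium ring (microscope stage insert), 108 mm outside, 60 mm inside, 5 mm thick; origin under its centre

How it is judged (in metres and radians):
On the way, in this order (a step that is already met when the one before it is completed fails the run):
1. the cover lies flat on the mat, let go (horizontal distance between cover and mat below 0.08 m and height (world z) of cover below 0.01 m and angle between cover's own z axis and vertical below 0.06 rad and contact force between the fingers and cover below 0.1 N), for 0.2 s.
2. the lighter cell is lifted clear of its seat in the fingers while the heavier stands in its own (the heavier may have been lifted and put back before) (((height (world z) of cell_a above 0.025 m and contact force between the fingers and cell_a above 0.5 N and contact force between cell_a and lens_case below 0.05 N and angle between cell_a's own z axis and vertical below 0.35 rad and contact force between cell_b and lens_case above 2.5 N) or (height (world z) of cell_b above 0.025 m and contact force between the fingers and cell_b above 0.5 N and contact force between cell_b and lens_case below 0.05 N and angle between cell_b's own z axis and vertical below 0.35 rad and contact force between cell_a and lens_case above 2.5 N))), for 0.2 s.
3. the lighter cell stands in its own seat again, let go (((distance of cell_a from where it was at the start of the episode below 0.008 m and angle between cell_a's own z axis and vertical below 0.08 rad and contact force between the fingers and cell_a below 0.1 N and contact force between cell_a and lens_case between 0.5 and 2.5 N) or (distance of cell_b from where it was at the start of the episode below 0.008 m and angle between cell_b's own z axis and vertical below 0.08 rad and contact force between the fingers and cell_b below 0.1 N and contact force between cell_b and lens_case between 0.5 and 2.5 N))), for 0.2 s.
4. the heavier cell is lifted clear of its seat in the fingers, the lighter one staying in its own (((height (world z) of cell_b above 0.025 m and contact force between the fingers and cell_b above 0.5 N and contact force between cell_b and lens_case below 0.05 N and angle between cell_b's own z axis and vertical below 0.35 rad and distance of cell_a from where it was at the start of the episode below 0.008 m and angle between cell_a's own z axis and vertical below 0.08 rad and contact force between the fingers and cell_a below 0.1 N and contact force between cell_a and lens_case between 0.5 and 2.5 N) or (height (world z) of cell_a above 0.025 m and contact force between the fingers and cell_a above 0.5 N and contact force between cell_a and lens_case below 0.05 N and angle between cell_a's own z axis and vertical below 0.35 rad and distance of cell_b from where it was at the start of the episode below 0.008 m and angle between cell_b's own z axis and vertical below 0.08 rad and contact force between the fingers and cell_b below 0.1 N and contact force between cell_b and lens_case between 0.5 and 2.5 N))), for 0.2 s.
At the end, for the whole second after the job is handed in: Heavier cell held in the fingers alone, still, upright to 11 degrees, its middle within 30 mm of the viewing point along the lens axis, 25 mm across and in height; lighter cell let go, upright, within 8 mm of its start; cover flat, let go, centre within 80 mm of the mat's middle (all of step 1 and linear speed of cover below 0.02 m/s and ((x of cell_b_mid in the frame of view_point between -0.03 and 0.03 m and y of cell_b_mid in the frame of view_point between -0.025 and 0.025 m and z of cell_b_mid in the frame of view_point between -0.025 and 0.025 m and angle between cell_b's own z axis and vertical below 0.2 rad and linear speed of cell_b below 0.03 m/s and contact force between the fingers and cell_b above 1 N and contact force between cell_b and camera below 0.05 N and contact force between cell_b and lens_case below 0.05 N and distance of cell_a from where it was at the start of the episode below 0.008 m and angle between cell_a's own z axis and vertical below 0.08 rad and contact force between the fingers and cell_a below 0.1 N and contact force between cell_a and lens_case between 0.5 and 2.5 N and linear speed of cell_a below 0.02 m/s) or (x of cell_a_mid in the frame of view_point between -0.03 and 0.03 m and y of cell_a_mid in the frame of view_point between -0.025 and 0.025 m and z of cell_a_mid in the frame of view_point between -0.025 and 0.025 m and angle between cell_a's own z axis and vertical below 0.2 rad and linear speed of cell_a below 0.03 m/s and contact force between the fingers and cell_a above 1 N and contact force between cell_a and camera below 0.05 N and contact force between cell_a and lens_case below 0.05 N and distance of cell_b from where it was at the start of the episode below 0.008 m and angle between cell_b's own z axis and vertical below 0.08 rad and contact force between the fingers and cell_b below 0.1 N and contact force between cell_b and lens_case between 0.5 and 2.5 N and linear speed of cell_b below 0.02 m/s))); the arm keeps its last pose, push and grip.
It fails at once if a cell is tipped by more than about 35 degrees (angle between any of cell_a, cell_b's own z axis and vertical above 0.6 rad).
It fails at once if the cover or a cell is dropped (falls free at more than 0.6 m/s, about 20 mm) ((contact force between the fingers and cell_a below 0.05 N and linear speed of cell_a above 0.6 m/s) or (contact force between the fingers and cell_b below 0.05 N and linear speed of cell_b above 0.6 m/s) or (contact force between the fingers and cover below 0.05 N and linear speed of cover above 0.6 m/s)).
It fails at once if a bystander is moved by more than 30 mm (distance of any of cleaner_bottle, objective_can, eyepiece, dish, screwdriver, stage_insert from where it was at the start of the episode above 0.03 m).
It also fails if it takes over 72 s, if anything falls off the work surface, if the arm or the gripper's body presses on something with over 40 N, if the wrist force passes 120 N, or if a joint passes its speed limit or range.

ROBOT

A 6-joint arm with a two-finger parallel gripper is mounted at the origin on the work surface. World frame = base frame: x ahead of the robot, y to its left, z up, the work surface at z = 0. Lengths are in mm, angles in rad, forces in N, time in s.
With the tool pointing down it reaches from about 350 to 975 mm from the base axis. Payload 7.1 kg.
Tool frame: the origin (TCP) lies midway between the tips of the shut fingers; the grasp point (between the pads) lies ctrl.grip_point_offset behind it (ctrl.grip_point_offset is the distance from the TCP to the grasp point, in mm); z points along the fingers, y is the line along which they close (so a half turn about z gives the same grasp; the last joint's range is limited). The gripper opens to 88 mm and grips with 3 to 60 N. Pads are 20 mm wide; open, the fingers measure 115 mm over their backs; the gripper's body (75 mm by 178 mm) begins 61 mm behind the grasp point.
Start: joints at [-1.212, 0.423, 1.63, -0, 1.089, -0.019], TCP at [230.564, -580.9, 222.675] pointing down, gripper open.
Joint ranges: [-3, 3], [-0.9, 2.11], [0.09, 2.58], [-1.31, 4.45], [0.11, 2.69], [-2.54, 2.54]. Speed limits (rad/s): [2.39, 2.39, 3.01, 3.14, 3.14, 3.14].

INTERFACE

Orientations are given as a rotation vector (axis times angle).
In Python, from workcell import ctrl, get_image, close_job, finder gives the robot as it stands.
- The arm moves only by the tool servo_tool, never from a script. Its argument "deltas" is a list of rows, each a list of 2 entries, a list of its own where there are three numbers: the shift along the tool's x, y, z in mm, then the turn, a rotation vector about the tool's x, y, z in rad. A call has 1 to 5 rows; each row is the pose to reach, as a shift and turn from the pose commanded when the call began, along the tool's axes at that moment; what a row does not reach only later rows make up. A row lasts 1/12 s, in which the tool goes at most 41.7 mm and 7.16 degrees, less where a joint would pass 70% of its speed; a pose out of reach is approached as far as the arm can. A call with a gripper value outside its range is refused whole. "grip" is the closure, from -1 (fully open) to 1 (shut), so that 0 is half open, set as the call begins (left out, the last holds). The fingers move at their own pace and stop on an object; the grip force is fixed at half the most. Time passes only in rows, so rows that repeat a pose let the fingers close. It gives the time, the measured TCP pose, the force, the opening and the grip force at its end, in the units of the state.
- ctrl.get_obs(): the state, without advancing time (a new reading comes with each control period).
- get_image(name): name is "scene" or "top" or "wrist"; returns a dict with "frame" (420x560x3 uint8, blue, green, red), "depth" (420x560 float32, mm along the optical axis (not along the pixel's ray), 0 where there is no reading), "K" (3x3 intrinsics, pixels), "dist" ([k1, k2, p1, p2, k3] as OpenCV has them; the pictures are not rectified), "pose" (4x4, takes a point from camera to world coordinates). Camera axes: x right, y down, z forward; pixel columns grow to the right and rows downward; lengths in mm; the calibration is good to about 2 mm. A picture is of the moment at which its call begins.
- close_job(): hands the job in; it is judged then, once.
Trained networks look in a picture, given as the dict that the camera call returned (one of the last four; its "shot" number tells which), for a name from the list of things; names that differ only in an ending like _2 or _b are one class to them, and where a whole thing is asked for, a point or a joint stands for the part that bears it (a point fixed in the world has none). Each returns a list of dicts, best first, with "score" (0 to 1); they miss things now and then, are a little off and sometimes report something else, mostly with a low value. They report only what shows in the picture. A call takes as long as a camera call.
- finder.search_frame(query, picture): "rect" ([centre column, centre row, width, height] as shares, 0 to 1, of the picture: columns of its width, rows of its height, round what is visible of it).
- finder.silhouettes(query, picture): "mask" (420x560 bool, what is visible of it) and "rect" ([centre column, centre row, width, height] as shares, 0 to 1, of the picture: columns of its width, rows of its height, round what is visible of it).
The state is a dict: "t": time; "qpos": joint angles; "qvel": joint speeds; "joint_torque": joint torques, N m; "ee_pos": TCP position; "orientation": TCP orientation; "ft_force": force on the tool from outside, world axes, zero at the start; "moment": the same for the moment, N m; "width": finger opening in mm; "grasp_force": force on a finger pad.
Only numpy, scipy, OpenCV 4.12 (cv2) and the standard library are available. Lean on these libraries where they do the work, as an engineer would, in place of code of your own. Each camera call takes 0.05 s, during which the arm holds its last target. There are 200 camera calls.

## Working session

There is one attempt and no reset: what is moved stays moved. The work goes in short steps, Python scripts to look and compute and a tool call to move; the robot and the scene stay as the last step left them, time stands still between calls to the robot, and variables do not carry over. Pictures are saved under pics/ and viewed, at most 10 in all, crops included, and the job is handed in when it is done.

Besides the shell and the picture viewer there is one more tool, called after "Request:" as name(argument=value, ...), one argument or row to a line, values as JSON. servo_tool: Moves the arm, as the interface text tells. Its arguments: {"type":"object","properties":{"deltas":{"type":"array","items":{"type":"array"}},"grip":{"type":"number"}},"required":["deltas"]}

```bash
mkdir -p pics; cat > h.py <<'E'
import numpy as np, cv2
from workcell import ctrl, get_image, close_job, finder
from scipy.spatial.transform import Rotation as R
def cloud(p,mask):
    v,u=np.where(mask&(p["depth"]>0)); d=p["depth"][v,u].astype(float)
    n=cv2.undistortPoints(np.c_[u,v].astype(float).reshape(-1,1,2),p["K"],np.array(p["dist"],float)).reshape(-1,2)
    P=np.c_[n*d[:,None],d,np.ones(len(d))]@np.array(p["pose"]).T
    return P[:,:3]
def rect(P):
    r=cv2.minAreaRect(P[:,:2].astype(np.float32)); return [np.round(x,1).tolist() for x in map(np.array,r)]
def state():
    o=ctrl.get_obs(); print({k:np.round(o[k],3).tolist() for k in ("t","qpos","ee_pos","orientation","ft_force","width","grasp_force")}); print(R.from_rotvec(o["orientation"]).as_matrix().round(3).tolist())
E
python3 - <<'E'
from h import *
state(); print(ctrl.grip_point_offset)
ims=[]
for n in ("top","scene"):
    p=get_image(n); cv2.imwrite(f"pics/{n}0.png",p["frame"])
    print(n,np.array(p["pose"]).round(2).tolist())
    for q in ["lens_case","cover","mat","camera","cleaner_bottle","objective_can","eyepiece","dish","screwdriver","stage_insert"]:
        for s in finder.silhouettes(q,p)[:1]:
            P=cloud(p,s["mask"])
            if len(P)<10: print(q,"few");continue
            print(n,q,round(s["score"],2),np.array(s["rect"]).round(3).tolist(),"med",np.median(P,0).round(1).tolist(),"z",np.percentile(P[:,2],[2,98]).round(0).tolist(),rect(P))
E
```

```text
{'t': 0.0, 'qpos': [-1.212, 0.424, 1.631, -0.0, 1.089, -0.019], 'ee_pos': [230.363, -580.408, 221.919], 'orientation': [-3.084, -0.59, 0.0], 'ft_force': [0.256, 0.072, -0.112], 'width': 87.444, 'grasp_force': 0.0}
[[0.929, 0.369, -0.001], [0.369, -0.929, 0.001], [0.0, -0.002, -1.0]]
18.700000000000003
top [[-0.01, -0.98, 0.18, 380.87], [-1.0, 0.0, -0.01, 45.93], [0.01, -0.18, -0.98, 1034.35], [0.0, 0.0, 0.0, 1.0]]
top lens_case 0.68 [0.508, 0.533, 0.157, 0.107] med [487.7, 28.7, 39.2] z [3.0, 80.0] [[526.9, 26.9], [235.9, 81.2], 85.0]
top cover 0.71 [0.511, 0.498, 0.18, 0.157] med [558.0, 22.9, 72.6] z [69.0, 112.0] [[572.1, 20.6], [263.4, 172.8], 85.0]
top mat 0.62 [0.76, 0.574, 0.19, 0.226] med [479.5, -368.8, 3.7] z [-0.0, 8.0] [[482.7, -371.2], [285.3, 223.2], 80.5]
top camera 0.96 [0.15, 0.596, 0.148, 0.127] med [452.6, 491.2, 116.8] z [0.0, 221.0] [[464.2, 550.0], [251.1, 140.7], 85.8]
top cleaner_bottle 0.92 [0.439, 0.338, 0.039, 0.059] med [741.9, 124.2, 70.8] z [10.0, 107.0] [[748.7, 125.0], [38.7, 47.3], 30.9]
top objective_can 0.42 [0.325, 0.382, 0.091, 0.033] med [707.1, 
[... 1133 characters left out ...]
44.2, 58.5] z [3.0, 106.0] [[729.1, 102.4], [131.5, 48.5], 49.0]
scene objective_can 0.87 [0.349, 0.579, 0.029, 0.076] med [749.3, -34.2, 53.6] z [3.0, 81.0] [[736.2, -97.6], [147.9, 41.7], 79.5]
scene eyepiece 0.82 [0.543, 0.719, 0.032, 0.06] med [622.7, 295.9, 43.9] z [4.0, 54.0] [[619.4, 288.7], [36.6, 33.1], 88.8]
scene dish 0.52 [0.677, 0.613, 0.037, 0.045] med [340.7, 250.1, 13.9] z [0.0, 18.0] [[332.6, 239.8], [77.6, 57.9], 58.2]
scene screwdriver 0.75 [0.483, 0.784, 0.038, 0.117] med [716.0, 298.5, 21.6] z [0.0, 29.0] [[717.2, 313.6], [146.8, 22.0], 78.5]
scene stage_insert 0.75 [0.332, 0.522, 0.067, 0.064] med [726.7, -212.7, 5.2] z [-0.0, 9.0] [[715.7, -177.5], [107.9, 205.8], 9.0]
```

View pics/top0.png

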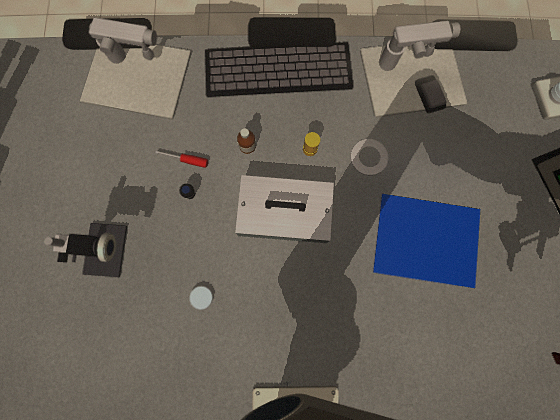

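View pics/scene0.png

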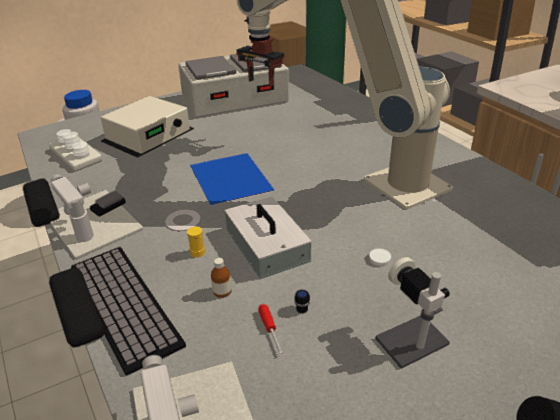

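The top view shows the covered case at about (285,208) with its handle at (286,205). The mat is at (427,240), and the camera is at (105,248) with its ring facing right, towards the case. The scene view agrees: the dish is near the camera, and the eyepiece and screwdriver lie behind. Next I'll fit handle, plate, mat and ring.

```bash
python3 - <<'E'
from h import *
p=get_image("top"); full=np.ones((420,560),bool)
P=cloud(p,full); D=p["depth"]>0; F=p["frame"][D].astype(int)
near=(abs(P[:,0]-560)<130)&(abs(P[:,1]-25)<160)
h=P[near&(P[:,2]>96)&(P[:,2]<125)]; print("handle",len(h),rect(h),h.mean(0).round(1),h[:,2].max())
pl=P[near&(P[:,2]>60)&(P[:,2]<85)]; print("plate",len(pl),rect(pl),np.median(pl[:,2]))
blue=(F[:,0]>F[:,2]+60)&(F[:,0]>90)&(P[:,1]<-150)&(P[:,0]>250)
m=P[blue]; print("mat",len(m),rect(m),m.mean(0).round(1))
# camera: base plate and ring from both
for n in ("top","scene"):
    q=get_image(n); P=cloud(q,full);F=q["frame"][q["depth"]>0].astype(int)
    c=(abs(P[:,0]-460)<150)&(P[:,1]>370)&(P[:,1]<680)
    b=P[c&(P[:,2]<25)&(P[:,2]>-5)&(F.max(1)<70)&(P[:,1]>400)]; print(n,"base",len(b),rect(b))
    g=P[c&(P[:,2]>110)&(F.min(1)>120)]; print("ringbright",len(g),rect(g),np.percentile(g,[2,50,98],0).round(0).tolist())
    g=P[c&(P[:,2]>110)]; print("upper",len(g),rect(g),np.percentile(g,[1,50,99],0).round(0).tolist())
E
```

```text
handle 247 [[562.5, 23.3], [99.6, 14.7], 85.0] [561.4  22.8 111.2] 116.79754612655483
plate 5246 [[562.7, 22.9], [242.8, 152.9], 84.9] 72.48375917273313
mat 7849 [[482.9, -370.8], [280.7, 219.8], 80.6] [ 480.1 -370.1    3.8]
top base 1509 [[513.9, 515.1], [179.6, 252.4], 69.5]
ringbright 195 [[452.3, 490.5], [122.4, 42.7], 82.7] [[426.0, 431.0, 174.0], [450.0, 520.0, 180.0], [478.0, 549.0, 226.0]]
upper 1446 [[453.6, 487.6], [62.0, 126.6], 1.3] [[424.0, 426.0, 114.0], [456.0, 481.0, 181.0], [482.0, 546.0, 228.0]]
scene base 448 [[464.2, 511.7], [99.9, 138.9], 85.1]
ringbright 278 [[462.0, 491.0], [122.8, 58.0], 83.2] [[433.0, 430.0, 175.0], [463.0, 525.0, 187.0], [482.0, 552.0, 228.0]]
upper 1961 [[454.5, 490.0], [67.3, 128.6], 1.7] [[426.0, 431.0, 113.0], [471.0, 507.0, 177.0], [488.0, 553.0, 227.0]]
```

```bash
cat >> h.py <<'E'
def plan(xyz,ydeg,ncalls=1,start=None):
    """print per-call end deltas (tool frame) from the present pose to TCP xyz, tool y at world angle ydeg, pointing down"""
    o=ctrl.get_obs(); p=np.array(o["ee_pos"]); M=R.from_rotvec(o["orientation"])
    if start: p=np.array(start[:3])
    a=np.deg2rad(ydeg); y=np.array([np.cos(a),np.sin(a),0]); 
    T=R.from_matrix(np.c_[np.cross(y,[0,0,-1]),y,[0,0,-1]])
    rv=(M.inv()*T).as_rotvec(); s=(np.array(xyz)-p)/ncalls
    for i in range(ncalls):
        A=M*R.from_rotvec(rv*i/ncalls)
        print("shift",A.inv().apply(s).round(1).tolist(),"turn",(rv/ncalls).round(4).tolist())
E
python3 - <<'E'
from h import *
plan([560,23,240],-5,4)
E
```

```text
shift [132.2, -109.9, -4.3] turn [-0.0, -0.0, -0.2764]
shift [157.2, -69.7, -4.3] turn [-0.0, -0.0, -0.2764]
shift [170.3, -24.1, -4.3] turn [-0.0, -0.0, -0.2764]
shift [170.4, 23.3, -4.3] turn [-0.0, -0.0, -0.2764]
```

Request:
servo_tool(
  deltas=[
    [[26, -22, -1], [0, 0, -0.055]],
    [[53, -44, -2], [0, 0, -0.11]],
    [[79, -66, -3], [0, 0, -0.166]],
    [[106, -88, -4], [0, 0, -0.221]],
    [[132, -110, -4], [0, 0, -0.276]],
  ],
  grip=-0.3,
)

```text
t: 1.67
ee_pos: [313.2, -428.7, 226.9]
orientation: [2.974, 1.012, 0.0]
ft_force: [-0.3, -1.1, 0.1]
width: 58.8
grasp_force: 0.0
```

Request:
servo_tool(
  deltas=[
    [[31, -14, -1], [0, 0, -0.055]],
    [[63, -28, -2], [0, 0, -0.11]],
    [[94, -42, -3], [0, 0, -0.166]],
    [[126, -56, -4], [0, 0, -0.221]],
    [[157, -70, -4], [0, 0, -0.276]],
  ],
)

```text
t: 2.08
ee_pos: [395.4, -277.5, 231.1]
orientation: [2.806, 1.412, 0.001]
ft_force: [0.4, 0.0, -0.1]
width: 57.2
grasp_force: 0.0
```

Request:
servo_tool(
  deltas=[
    [[34, -5, -1], [0, 0, -0.055]],
    [[68, -10, -2], [0, 0, -0.11]],
    [[102, -14, -3], [0, 0, -0.166]],
    [[136, -19, -4], [0, 0, -0.221]],
    [[170, -24, -4], [0, 0, -0.276]],
  ],
)

```text
t: 2.5
ee_pos: [477.9, -126.7, 235.1]
orientation: [2.585, 1.785, 0.001]
ft_force: [0.0, -0.4, -0.0]
width: 57.1
grasp_force: 0.0
```

Request:
servo_tool(
  deltas=[
    [[34, 5, -1], [0, 0, -0.055]],
    [[68, 9, -2], [0, 0, -0.11]],
    [[102, 14, -3], [0, 0, -0.166]],
    [[136, 19, -4], [0, 0, -0.221]],
    [[170, 23, -4], [0, 0, -0.276]],
  ],
)

```text
t: 2.92
ee_pos: [560.2, 24.0, 239.0]
orientation: [2.315, 2.123, 0.001]
ft_force: [0.7, -0.4, -0.3]
width: 56.7
grasp_force: 0.0
```

Request:
servo_tool(
  deltas=[
    [[0, 0, 0], [0, 0, 0]],
    [[0, 0, 0], [0, 0, 0]],
  ],
)

```text
t: 3.08
ee_pos: [559.7, 23.7, 238.5]
orientation: [-2.315, -2.123, 0.0]
ft_force: [-0.8, -0.4, -0.3]
width: 57.3
grasp_force: 0.0
```

```bash
python3 - <<'E'
from h import *
state()
p=get_image("wrist"); cv2.imwrite("pics/w1.png",p["frame"])
P=cloud(p,np.ones((420,560),bool))
near=(abs(P[:,0]-562)<130)&(abs(P[:,1]-23)<160)
h=P[near&(P[:,2]>100)&(P[:,2]<125)]; print("handle",len(h),rect(h) if len(h)>5 else 0)
pl=P[near&(P[:,2]>62)&(P[:,2]<80)]; print("plate",len(pl),rect(pl),np.median(pl[:,2]),np.median(h[:,2]))
plan([562.5,23,87],-5)
E
```

```text
{'t': 3.083, 'qpos': [0.021, 0.31, 1.761, -0.0, 1.071, 0.108], 'ee_pos': [559.655, 23.661, 238.5], 'orientation': [-2.315, -2.123, 0.0], 'ft_force': [-0.83, -0.42, -0.288], 'width': 57.323, 'grasp_force': 0.0}
[[0.086, 0.996, -0.0], [0.996, -0.086, -0.0], [-0.0, -0.0, -1.0]]
handle 1350 [[562.8, 24.1], [99.1, 13.7], 85.4]
plate 26143 [[562.7, 23.8], [241.9, 153.1], 85.0] 72.42554092029388 112.20231498790909
shift [0.8, 3.5, 151.4] turn [-0.0007, 0.0004, -0.0008]
```

View pics/w1.png

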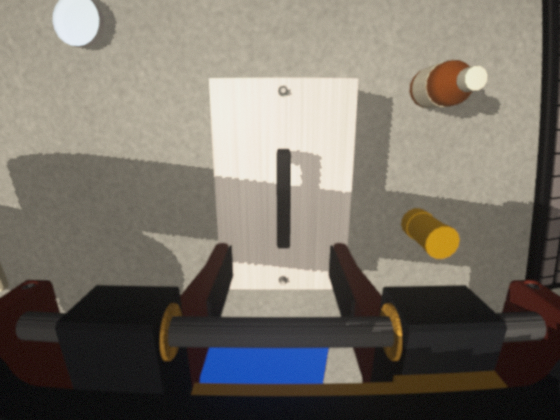

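The wrist view shows the handle between the fingers' approach lines at (283,198), with the pins at (283,90) and (283,280). Depth puts the handle at (562.8,24.1). I'll descend and grip.

Request:
servo_tool(
  deltas=[
    [[0, 3, 25], [0, 0, 0]],
    [[0.5, 3.3, 55], [0, 0, 0]],
    [[0.5, 3.3, 85], [0, 0, 0]],
    [[0.5, 3.3, 110], [0, 0, 0]],
    [[0.5, 3.3, 125], [0, 0, 0]],
  ],
)

```text
t: 3.55
ee_pos: [560.3, 20.9, 111.1]
orientation: [-2.319, -2.116, 0.005]
ft_force: [-0.2, 0.1, 0.2]
width: 57.6
grasp_force: 0.0
```

Request:
servo_tool(
  deltas=[
    [[0, 0, 9], [0, 0, 0]],
    [[0, 0, 17], [0, 0, 0]],
    [[0, 0, 23], [0, 0, 0]],
    [[0, 0, 26], [0, 0, 0]],
    [[0, 0, 26], [0, 0, 0]],
  ],
)

```text
t: 3.97
ee_pos: [562.7, 22.2, 87.8]
orientation: [2.318, 2.12, 0.0]
ft_force: [0.4, -0.8, 0.4]
width: 57.1
grasp_force: 0.0
```

Request:
servo_tool(
  deltas=[
    [[0, 0, 0], [0, 0, 0]],
    [[0, 0, 0], [0, 0, 0]],
    [[0, 0, 0], [0, 0, 0]],
    [[0, 0, 0], [0, 0, 0]],
    [[0, 0, 0], [0, 0, 0]],
  ],
  grip=1,
)

```text
t: 4.38
ee_pos: [562.8, 22.6, 88.0]
orientation: [2.318, 2.12, 0.001]
ft_force: [-0.5, 0.3, -0.6]
width: 27.5
grasp_force: 0.0
```

Request:
servo_tool(
  deltas=[
    [[0, 0, 0], [0, 0, 0]],
    [[0, 0, 0], [0, 0, 0]],
    [[0, 0, 0], [0, 0, 0]],
  ],
)

```text
t: 4.63
ee_pos: [562.6, 22.5, 87.8]
orientation: [-2.318, -2.121, 0.0]
ft_force: [-0.9, -0.8, 2.1]
width: 13.8
grasp_force: 30.0
```

Gripped at 13.8 mm. I'll lift straight up, slowly at first, then plan the transport.

Request:
servo_tool(
  deltas=[
    [[0, 0, -3], [0, 0, 0]],
    [[0, 0, -8], [0, 0, 0]],
    [[0, 0, -14], [0, 0, 0]],
    [[0, 0, -20], [0, 0, 0]],
    [[0, 0, -28], [0, 0, 0]],
  ],
)

```text
t: 5.05
ee_pos: [562.4, 22.5, 116.1]
orientation: [-2.318, -2.12, 0.001]
ft_force: [0.3, 0.2, -3.7]
width: 13.7
grasp_force: 30.0
```

Request:
servo_tool(
  deltas=[
    [[0, 0, -12], [0, 0, 0]],
    [[0, 0, -26], [0, 0, 0]],
    [[0, 0, -40], [0, 0, 0]],
    [[0, 0, -52], [0, 0, 0]],
    [[0, 0, -60], [0, 0, 0]],
  ],
)

```text
t: 5.47
ee_pos: [563.4, 22.5, 177.9]
orientation: [2.317, 2.119, 0.003]
ft_force: [1.4, 0.2, -4.1]
width: 13.9
grasp_force: 30.0
```

```bash
python3 - <<'E'
from h import *
state()
plan([483,-371,175],-9.4,4)
E
```

```text
{'t': 5.467, 'qpos': [0.019, 0.39, 1.803, 0.0, 0.946, 0.108], 'ee_pos': [563.355, 22.493, 177.883], 'orientation': [2.317, 2.119, 0.003], 'ft_force': [1.409, 0.248, -4.134], 'width': 13.872, 'grasp_force': 29.998}
[[0.089, 0.996, 0.002], [0.996, -0.089, 0.0], [0.0, 0.002, -1.0]]
shift [-99.8, -11.3, 0.7] turn [0.0006, -0.0001, 0.0188]
shift [-100.0, -9.4, 0.7] turn [0.0006, -0.0001, 0.0188]
shift [-100.1, -7.5, 0.7] turn [0.0006, -0.0001, 0.0188]
shift [-100.2, -5.6, 0.7] turn [0.0006, -0.0001, 0.0188]
```

Request:
servo_tool(
  deltas=[
    [[-8, -1, 0], [0, 0, 0.003]],
    [[-24, -3, 0], [0, 0, 0.007]],
    [[-46, -5, 0], [0, 0, 0.011]],
    [[-72, -8, 0], [0, 0, 0.015]],
    [[-100, -11, 0], [0, 0, 0.019]],
  ],
)

```text
t: 5.88
ee_pos: [541.9, -77.1, 175.1]
orientation: [-2.337, -2.099, 0.001]
ft_force: [-0.2, -0.0, -3.9]
width: 13.9
grasp_force: 30.0
```

Request:
servo_tool(
  deltas=[
    [[-24, -2, 0], [0, 0, 0.004]],
    [[-48, -5, 0], [0, 0, 0.008]],
    [[-72, -7, 0], [0, 0, 0.012]],
    [[-96, -9, 0], [0, 0, 0.016]],
    [[-120, -11, 0], [0, 0, 0.02]],
  ],
)

```text
t: 6.3
ee_pos: [517.8, -195.7, 175.1]
orientation: [-2.359, -2.074, 0.001]
ft_force: [-0.8, 0.6, -4.1]
width: 13.6
grasp_force: 30.0
```

Request:
servo_tool(
  deltas=[
    [[-24, -2, 0], [0, 0, 0.004]],
    [[-48, -4, 0], [0, 0, 0.008]],
    [[-72, -5, 0], [0, 0, 0.012]],
    [[-94, -6, 0], [0, 0, 0.016]],
    [[-112, -8, 0], [0, 0, 0.02]],
  ],
)

```text
t: 6.72
ee_pos: [495.6, -306.2, 175.1]
orientation: [-2.38, -2.049, 0.001]
ft_force: [0.8, 0.2, -3.9]
width: 13.6
grasp_force: 30.0
```

Request:
servo_tool(
  deltas=[
    [[-17, -1, 0], [0, 0, 0.004]],
    [[-34, -2, 0], [0, 0, 0.008]],
    [[-48, -3, 0], [0, 0, 0.012]],
    [[-60, -3, 0], [0, 0, 0.015]],
    [[-66, -4, 0], [0, 0, 0.017]],
  ],
)

```text
t: 7.13
ee_pos: [482.5, -370.5, 175.4]
orientation: [-2.398, -2.029, 0.0]
ft_force: [-0.4, 0.5, -3.2]
width: 13.6
grasp_force: 30.0
```

```bash
python3 - <<'E'
from h import *
state()
p=get_image("top"); P=cloud(p,np.ones((420,560),bool))
n=(abs(P[:,0]-483)<150)&(abs(P[:,1]+371)<180)&(P[:,2]>60)&(P[:,2]<160); 
c=P[n]; print(len(c)); A=np.c_[c[:,:2],np.ones(len(c))]; s,*_=np.linalg.lstsq(A,c[:,2],rcond=None); print(s, np.percentile(c[:,2],[5,50,95]))
plan([483,-371,22.5],-9.4)
E
```

```text
{'t': 7.133, 'qpos': [-0.674, 0.455, 1.703, -0.0, 0.984, -0.508], 'ee_pos': [482.527, -370.505, 175.36], 'orientation': [-2.398, -2.029, 0.0], 'ft_force': [-0.429, 0.466, -3.162], 'width': 13.628, 'grasp_force': 29.999}
[[0.165, 0.986, -0.0], [0.986, -0.165, -0.0], [-0.0, -0.0, -1.0]]
1627
[ 1.81090699e-03 -2.21723588e-04  1.57848083e+02] [156.95942318 159.0131334  159.90766835]
shift [-0.0, 0.6, 152.9] turn [-0.0001, 0.0004, -0.0022]
```

Request:
servo_tool(
  deltas=[
    [[0, 0, 12], [0, 0, 0]],
    [[0, 0, 34], [0, 0, 0]],
    [[0, 0, 60], [0, 0, 0]],
    [[0, 0, 84], [0, 0, 0]],
    [[0, 0, 104], [0, 0, 0]],
  ],
)

```text
t: 7.6
ee_pos: [482.5, -367.3, 69.2]
orientation: [-2.394, -2.031, 0.0]
ft_force: [-0.5, 0.6, -3.8]
width: 13.7
grasp_force: 30.0
```

Request:
servo_tool(
  deltas=[
    [[0, 0, 16], [0, 0, 0]],
    [[0, 0, 28], [0, 0, 0]],
    [[0, 0, 36], [0, 0, 0]],
    [[0, 0, 41], [0, 0, 0]],
    [[0, 0, 45], [0, 0, 0]],
  ],
)

```text
t: 8.02
ee_pos: [483.3, -368.8, 26.3]
orientation: [2.396, 2.031, 0.0]
ft_force: [0.3, -0.1, -3.3]
width: 13.9
grasp_force: 30.0
```

Request:
servo_tool(
  deltas=[
    [[0, 0, 1], [0, 0, 0]],
    [[0, 0, 2], [0, 0, 0]],
    [[0, 0, 3], [0, 0, 0]],
    [[0, 0, 3.5], [0, 0, 0]],
    [[0, 0, 3.5], [0, 0, 0]],
  ],
)

```text
t: 8.43
ee_pos: [483.2, -369.2, 23.6]
orientation: [2.396, 2.03, 0.0]
ft_force: [0.2, 0.4, -4.5]
width: 13.7
grasp_force: 30.0
```

Request:
servo_tool(
  deltas=[
    [[0, 0, 0.5], [0, 0, 0]],
    [[0, 0, 1], [0, 0, 0]],
    [[0, 0, 1], [0, 0, 0]],
    [[0, 0, 1], [0, 0, 0]],
  ],
)

```text
t: 8.77
ee_pos: [483.2, -369.2, 22.8]
orientation: [2.397, 2.03, 0.0]
ft_force: [-1.9, 0.6, 3.6]
width: 13.6
grasp_force: 30.0
```

Request:
servo_tool(
  deltas=[
    [[0, 0, 0], [0, 0, 0]],
    [[0, 0, 0], [0, 0, 0]],
    [[0, 0, 0], [0, 0, 0]],
    [[0, 0, 0], [0, 0, 0]],
    [[0, 0, 0], [0, 0, 0]],
  ],
  grip=-0.3,
)

```text
t: 9.18
ee_pos: [483.1, -369.0, 22.1]
orientation: [2.397, 2.031, 0.0]
ft_force: [-0.4, -0.9, 0.2]
width: 43.6
grasp_force: 0.0
```

Request:
servo_tool(
  deltas=[
    [[0, 0, 0], [0, 0, 0]],
    [[0, 0, -15], [0, 0, 0]],
    [[0, 0, -45], [0, 0, 0]],
    [[0, 0, -80], [0, 0, 0]],
    [[0, 0, -115], [0, 0, 0]],
  ],
)

```text
t: 9.6
ee_pos: [482.4, -368.5, 137.7]
orientation: [-2.395, -2.03, 0.001]
ft_force: [1.1, 0.2, -0.3]
width: 57.1
grasp_force: 0.0
```

Request:
servo_tool(
  deltas=[
    [[0, 0, -35], [0, 0, 0]],
    [[0, 0, -70], [0, 0, 0]],
    [[0, 0, -100], [0, 0, 0]],
    [[0, 0, -110], [0, 0, 0]],
    [[0, 0, -110], [0, 0, 0]],
  ],
)

```text
t: 10.02
ee_pos: [484.3, -370.0, 250.2]
orientation: [2.392, 2.027, 0.002]
ft_force: [-0.1, 0.1, -0.4]
width: 56.9
grasp_force: 0.0
```

```bash
python3 - <<'E'
from h import *
state()
p=get_image("top"); cv2.imwrite("pics/top2.png",p["frame"]); P=cloud(p,np.ones((420,560),bool))
n=(abs(P[:,0]-483)<150)&(abs(P[:,1]+371)<180)
h=P[n&(P[:,2]>35)&(P[:,2]<60)]; print("handle",len(h),rect(h),np.median(h[:,2]))
for s in finder.silhouettes("cell_a",p)+finder.silhouettes("cell_b",p):
    Q=cloud(p,s["mask"]); t=Q[Q[:,2]>55]; print(s["score"],s["rect"],rect(t) if len(t)>5 else len(Q),np.median(Q,0).round(1))
F=p["frame"][p["depth"]>0].astype(int)
red=(F[:,2]>F[:,1]+50)&(abs(P[:,0]-562)<90)&(abs(P[:,1]-23)<130)
for sgn in(1,-1):
    r=P[red&(sgn*(P[:,1]-23)>0)&(P[:,2]>50)]; print("red",len(r),rect(r) if len(r)>5 else 0,np.median(r,0))
plan([557,-10,250],-5,3)
E
```

```text
{'t': 10.017, 'qpos': [-0.672, 0.368, 1.646, -0.0, 1.122, -0.507], 'ee_pos': [484.341, -370.014, 250.232], 'orientation': [2.392, 2.027, 0.002], 'ft_force': [-0.067, 0.078, -0.41], 'width': 56.852, 'grasp_force': 0.0}
[[0.164, 0.986, 0.005], [0.986, -0.164, -0.004], [-0.003, 0.005, -1.0]]
handle 221 [[482.6, -367.6], [101.2, 14.5], 80.8] 46.950630208491816
0.81 [0.5426, 0.502, 0.0355, 0.0512] [[557.0, -26.5], [48.0, 47.4], 71.8] [553.8 -24.9  61.8]
0.58 [0.4696, 0.4961, 0.0389, 0.0488] [[564.0, 74.2], [47.0, 44.6], 89.8] [562.   74.   61.6]
0.81 [0.5426, 0.502, 0.0355, 0.0512] [[557.0, -26.5], [48.0, 47.4], 71.8] [553.8 -24.9  61.8]
0.58 [0.4696, 0.4961, 0.0389, 0.0488] [[564.0, 74.2], [47.0, 44.6], 89.8] [562.   74.   61.6]
red 249 [[566.4, 72.9], [44.4, 44.9], 46.1] [566.68368384  74.03365891  62.13663459]
red 240 [[558.2, -26.7], [44.1, 43.4], 62.9] [558.46189022 -26.79140858  62.83108524]
shift [121.9, 5.0, -1.5] turn [-0.0009, -0.0005, -0.0259]
shift [121.7, 8.2, -1.5] turn [-0.0009, -0.0005, -0.0259]
shift [121.5, 11.3, -1.6] turn [-0.0009, -0.0005, -0.0259]
```

View pics/top2.png

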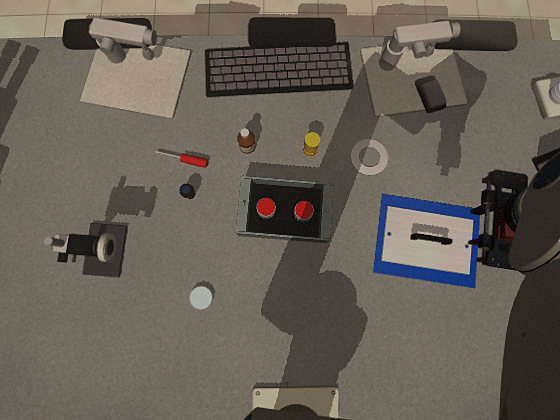

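The cover lies on the mat at (430,240). The red-capped cells are at (266,208) and (303,210), which match the nominal seat positions. I'll go to the right cell first.

```bash
python3 - <<'E'
from h import *
plan([558.3,-26.7,200],-5,3)
E
```

```text
shift [116.5, 6.4, 15.2] turn [-0.0009, -0.0005, -0.0259]
shift [116.3, 9.4, 15.1] turn [-0.0009, -0.0005, -0.0259]
shift [116.0, 12.4, 15.1] turn [-0.0009, -0.0005, -0.0259]
```

Request:
servo_tool(
  deltas=[
    [[23, 1, 3], [0, 0, -0.005]],
    [[46, 2, 6], [0, 0, -0.01]],
    [[70, 4, 9], [0, 0, -0.015]],
    [[93, 5, 12], [0, 0, -0.02]],
    [[116.5, 6.4, 15], [0, 0, -0.026]],
  ],
  grip=-0.6,
)

```text
t: 10.58
ee_pos: [507.3, -253.5, 229.3]
orientation: [-2.367, -2.059, 0.003]
ft_force: [-0.6, 0.4, 0.1]
width: 70.0
grasp_force: 0.0
```

Request:
servo_tool(
  deltas=[
    [[23, 2, 3], [0, 0, -0.005]],
    [[46, 4, 6], [0, 0, -0.01]],
    [[70, 6, 9], [0, 0, -0.015]],
    [[93, 8, 12], [0, 0, -0.02]],
    [[116.3, 9.4, 15], [0, 0, -0.026]],
  ],
)

```text
t: 11.0
ee_pos: [532.7, -139.7, 214.4]
orientation: [-2.34, -2.09, 0.004]
ft_force: [-0.4, 0.7, -0.1]
width: 70.1
grasp_force: 0.0
```

Request:
servo_tool(
  deltas=[
    [[25, 3, 3], [0, 0, -0.005]],
    [[55, 6, 6], [0, 0, -0.01]],
    [[90, 9, 9], [0, 0, -0.015]],
    [[116, 12, 15], [0, 0, -0.026]],
    [[116, 12.4, 15], [0, 0, -0.026]],
  ],
)

```text
t: 11.42
ee_pos: [558.0, -23.5, 198.8]
orientation: [-2.308, -2.124, 0.005]
ft_force: [-1.8, -0.2, 0.0]
width: 70.4
grasp_force: 0.0
```

```bash
python3 - <<'E'
from h import *
state()
p=get_image("wrist"); cv2.imwrite("pics/w2.png",p["frame"]); P=cloud(p,np.ones((420,560),bool))
F=p["frame"][p["depth"]>0].astype(int)
red=(F[:,2]>F[:,1]+50)&(abs(P[:,0]-562)<90)&(abs(P[:,1]-23)<130)
for sgn in(1,-1):
    r=P[red&(sgn*(P[:,1]-23)>0)&(P[:,2]>50)]; print("red",len(r),rect(r) if len(r)>5 else 0)
plan([558.3,-26.7,24],-5)
E
```

```text
{'t': 11.417, 'qpos': [-0.064, 0.359, 1.794, 0.001, 0.994, 0.019], 'ee_pos': [557.989, -23.467, 198.752], 'orientation': [-2.308, -2.124, 0.005], 'ft_force': [-1.785, -0.174, 0.008], 'width': 70.357, 'grasp_force': 0.0}
[[0.083, 0.997, -0.005], [0.997, -0.083, 0.001], [0.001, -0.005, -1.0]]
red 1980 [[567.3, 74.0], [46.9, 45.7], 86.0]
red 1595 [[558.6, -21.6], [59.8, 154.3], 85.0]
shift [-1.4, 1.4, 175.2] turn [-0.0051, -0.0, 0.0038]
```

View pics/w2.png

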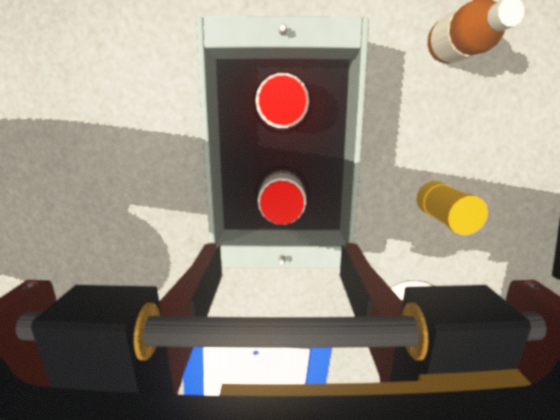

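The wrist view shows the right cell at (282,202) and the left at (283,100), both upright in their seats and inside the finger lines. I'll descend to the right cell.

Request:
servo_tool(
  deltas=[
    [[0, 0, 20], [0, 0, 0]],
    [[0, 0, 50], [0, 0, 0]],
    [[0, 0, 80], [0, 0, 0]],
    [[0, 0, 100], [0, 0, 0]],
    [[0, 0, 100], [0, 0, 0]],
  ],
)

```text
t: 11.88
ee_pos: [555.0, -28.2, 97.0]
orientation: [-2.312, -2.117, 0.011]
ft_force: [-0.0, 0.3, 0.0]
width: 70.4
grasp_force: 0.0
```

Request:
servo_tool(
  deltas=[
    [[0, 0, 0], [0, 0, 0]],
    [[0, 0, 0], [0, 0, 0]],
  ],
)

```text
t: 12.05
ee_pos: [559.5, -28.1, 102.6]
orientation: [2.317, 2.122, -0.0]
ft_force: [0.4, 0.9, -0.0]
width: 70.5
grasp_force: 0.0
```

```bash
python3 - <<'E'
from h import *
state(); plan([558.4,-26.4,24],-5)
E
```

```text
{'t': 12.05, 'qpos': [-0.071, 0.497, 1.85, -0.0, 0.794, 0.017], 'ee_pos': [559.549, -28.065, 102.586], 'orientation': [2.317, 2.122, -0.0], 'ft_force': [0.411, 0.917, -0.048], 'width': 70.479, 'grasp_force': 0.0}
[[0.088, 0.996, 0.0], [0.996, -0.088, -0.0], [-0.0, 0.0, -1.0]]
shift [1.6, -1.3, 78.6] turn [0.0001, 0.0001, -0.0004]
```

Request:
servo_tool(
  deltas=[
    [[1.5, -1, 15], [0, 0, 0]],
    [[1.5, -1, 35], [0, 0, 0]],
    [[1.5, -1, 55], [0, 0, 0]],
    [[1.5, -1, 69], [0, 0, 0]],
    [[1.5, -1, 76], [0, 0, 0]],
  ],
)

```text
t: 12.47
ee_pos: [558.7, -26.1, 26.2]
orientation: [2.316, 2.122, 0.001]
ft_force: [-0.7, -0.1, 0.3]
width: 70.1
grasp_force: 0.0
```

Request:
servo_tool(
  deltas=[
    [[0, 0, 1.5], [0, 0, 0]],
    [[0, 0, 1.5], [0, 0, 0]],
    [[0, 0, 1.5], [0, 0, 0]],
  ],
)

```text
t: 12.72
ee_pos: [559.4, -26.0, 25.9]
orientation: [2.315, 2.122, 0.002]
ft_force: [1.3, 0.1, -0.1]
width: 70.2
grasp_force: 0.0
```

Request:
servo_tool(
  deltas=[
    [[0, 0, 0], [0, 0, 0]],
    [[0, 0, 0], [0, 0, 0]],
    [[0, 0, 0], [0, 0, 0]],
    [[0, 0, 0], [0, 0, 0]],
    [[0, 0, 0], [0, 0, 0]],
  ],
  grip=1,
)

```text
t: 13.13
ee_pos: [558.7, -25.8, 25.3]
orientation: [2.316, 2.122, 0.001]
ft_force: [-0.4, -1.0, 6.9]
width: 52.2
grasp_force: 30.0
```

Request:
servo_tool(
  deltas=[
    [[0, 0, 0], [0, 0, 0]],
    [[0, 0, 0], [0, 0, 0]],
  ],
)

```text
t: 13.3
ee_pos: [558.7, -25.8, 25.3]
orientation: [2.316, 2.122, 0.001]
ft_force: [-2.1, -0.8, 6.4]
width: 51.9
grasp_force: 30.0
```

Request:
servo_tool(
  deltas=[
    [[0, 0, -2], [0, 0, 0]],
    [[0, 0, -6], [0, 0, 0]],
    [[0, 0, -12], [0, 0, 0]],
    [[0, 0, -18], [0, 0, 0]],
    [[0, 0, -24], [0, 0, 0]],
  ],
)

```text
t: 13.72
ee_pos: [558.5, -25.8, 49.3]
orientation: [2.316, 2.123, 0.0]
ft_force: [-0.6, 0.7, -0.8]
width: 51.9
grasp_force: 30.0
```

Request:
servo_tool(
  deltas=[
    [[0, 0, -4], [0, 0, 0]],
    [[0, 0, -6], [0, 0, 0]],
    [[0, 0, -6], [0, 0, 0]],
    [[0, 0, -6], [0, 0, 0]],
    [[0, 0, -6], [0, 0, 0]],
  ],
)

```text
t: 14.13
ee_pos: [558.2, -25.8, 54.5]
orientation: [-2.316, -2.123, 0.0]
ft_force: [0.3, -0.6, -2.2]
width: 51.9
grasp_force: 30.0
```

Request:
servo_tool(
  deltas=[
    [[0, 0, 0], [0, 0, 0]],
    [[0, 0, 0], [0, 0, 0]],
  ],
)

```text
t: 14.3
ee_pos: [558.2, -25.8, 54.4]
orientation: [-2.316, -2.122, 0.001]
ft_force: [0.5, 0.0, -1.8]
width: 52.2
grasp_force: 30.0
```

Request:
servo_tool(
  deltas=[
    [[0, 0, 0], [0, 0, 0]],
  ],
)

```text
t: 14.38
ee_pos: [558.3, -25.8, 54.5]
orientation: [-2.316, -2.123, 0.0]
ft_force: [0.1, 0.7, -2.3]
width: 52.0
grasp_force: 30.0
```

Request:
servo_tool(
  deltas=[
    [[0, 0, 0], [0, 0, 0]],
  ],
)

```text
t: 14.47
ee_pos: [558.3, -25.8, 54.5]
orientation: [-2.316, -2.123, 0.0]
ft_force: [-0.0, -0.2, -2.0]
width: 51.6
grasp_force: 30.0
```

Request:
servo_tool(
  deltas=[
    [[0, 0, 0], [0, 0, 0]],
  ],
)

```text
t: 14.55
ee_pos: [558.4, -25.8, 54.6]
orientation: [-2.316, -2.123, 0.0]
ft_force: [0.1, 0.3, -1.4]
width: 52.0
grasp_force: 30.0
```

It weighs about 2 N, so this is probably the lighter cell. I'll set it back in the seat.

Request:
servo_tool(
  deltas=[
    [[0, 0, 5], [0, 0, 0]],
    [[0, 0, 11], [0, 0, 0]],
    [[0, 0, 17], [0, 0, 0]],
    [[0, 0, 22], [0, 0, 0]],
    [[0, 0, 26], [0, 0, 0]],
  ],
)

```text
t: 14.97
ee_pos: [558.0, -25.8, 27.7]
orientation: [-2.315, -2.122, 0.001]
ft_force: [-0.8, -1.3, -1.4]
width: 51.7
grasp_force: 30.0
```

Request:
servo_tool(
  deltas=[
    [[0, 0, 1], [0, 0, 0]],
    [[0, 0, 2], [0, 0, 0]],
    [[0, 0, 2.5], [0, 0, 0]],
    [[0, 0, 3], [0, 0, 0]],
    [[0, 0, 3], [0, 0, 0]],
  ],
)

```text
t: 15.38
ee_pos: [558.6, -25.8, 25.8]
orientation: [2.316, 2.123, 0.0]
ft_force: [0.3, 1.1, -1.6]
width: 51.9
grasp_force: 30.0
```

Request:
servo_tool(
  deltas=[
    [[0, 0, 0.5], [0, 0, 0]],
    [[0, 0, 0.8], [0, 0, 0]],
    [[0, 0, 0.8], [0, 0, 0]],
  ],
)

```text
t: 15.63
ee_pos: [558.6, -25.9, 25.3]
orientation: [2.316, 2.122, 0.001]
ft_force: [-1.4, -0.0, 2.3]
width: 51.4
grasp_force: 30.0
```

Request:
servo_tool(
  deltas=[
    [[0, 0, 0], [0, 0, 0]],
    [[0, 0, 0], [0, 0, 0]],
    [[0, 0, 0], [0, 0, 0]],
    [[0, 0, 0], [0, 0, 0]],
    [[0, 0, 0], [0, 0, 0]],
  ],
  grip=-0.6,
)

```text
t: 16.05
ee_pos: [558.4, -25.8, 24.8]
orientation: [-2.316, -2.123, -0.0]
ft_force: [1.5, -0.2, 0.3]
width: 70.3
grasp_force: 0.0
```

Request:
servo_tool(
  deltas=[
    [[0, 0, -10], [0, 0, 0]],
    [[0, 0, -30], [0, 0, 0]],
    [[0, 0, -55], [0, 0, 0]],
    [[0, 0, -75], [0, 0, 0]],
    [[0, 0, -85], [0, 0, 0]],
  ],
)

```text
t: 16.47
ee_pos: [559.7, -25.9, 112.8]
orientation: [2.314, 2.121, 0.004]
ft_force: [-0.2, 0.3, -0.3]
width: 70.4
grasp_force: 0.0
```

Request:
servo_tool(
  deltas=[
    [[15, 0, 0], [0, 0, 0]],
    [[35, 0, 0], [0, 0, 0]],
    [[60, 0, 0], [0, 0, 0]],
    [[85, 0, 0], [0, 0, 0]],
    [[100, 0, 0], [0, 0, 0]],
  ],
)

```text
t: 16.88
ee_pos: [567.1, 75.6, 110.1]
orientation: [-2.315, -2.123, -0.001]
ft_force: [0.0, 0.5, 0.8]
width: 70.5
grasp_force: 0.0
```

Request:
servo_tool(
  deltas=[
    [[0, 0, 0], [0, 0, 0]],
    [[0, 0, 0], [0, 0, 0]],
    [[0, 0, 0], [0, 0, 0]],
  ],
)

```text
t: 17.13
ee_pos: [566.8, 73.3, 109.8]
orientation: [-2.316, -2.123, 0.001]
ft_force: [-0.2, -0.2, -0.2]
width: 70.3
grasp_force: 0.0
```

```bash
python3 - <<'E'
from h import *
state(); plan([567.1,73.7,24.5],-5)
p=get_image("scene"); cv2.imwrite("pics/s3.png",p["frame"][180:310,180:380].repeat(3,0).repeat(3,1))
P=cloud(p,np.ones((420,560),bool)); F=p["frame"][p["depth"]>0].astype(int)
for c in ((567.1,73.7),(558.4,-26.4)):
    r=P[(F[:,2]>F[:,1]+50)&(np.hypot(P[:,0]-c[0],P[:,1]-c[1])<35)&(P[:,2]>50)&(P[:,2]<72)]; print(len(r),rect(r) if len(r)>5 else 0,np.median(r[:,2]))
E
```

```text
{'t': 17.133, 'qpos': [0.108, 0.499, 1.822, -0.0, 0.821, 0.195], 'ee_pos': [566.802, 73.341, 109.785], 'orientation': [-2.316, -2.123, 0.001], 'ft_force': [-0.195, -0.201, -0.194], 'width': 70.256, 'grasp_force': 0.0}
[[0.087, 0.996, -0.0], [0.996, -0.087, -0.0], [-0.0, -0.0, -1.0]]
shift [0.4, 0.3, 85.3] turn [-0.0005, 0.0003, 0.0005]
159 [[570.4, 76.8], [44.6, 44.8], 23.1] 62.19092262906929
69 [[560.1, -23.0], [40.9, 45.2], 69.2] 62.715792216694695
```

View pics/s3.png

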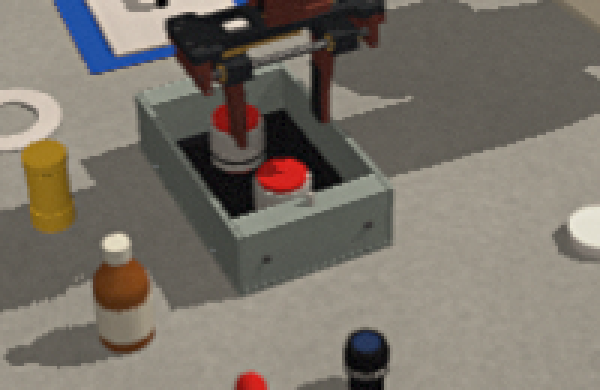

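The scene crop shows both cells upright in their seats, at (237,135) and (283,180) of the crop, with the gripper above the left one. I'll go down, grip and lift it to compare the weight.

Request:
servo_tool(
  deltas=[
    [[0, 0, 15], [0, 0, 0]],
    [[0, 0, 38], [0, 0, 0]],
    [[0, 0, 60], [0, 0, 0]],
    [[0, 0, 75], [0, 0, 0]],
    [[0, 0, 83], [0, 0, 0]],
  ],
)

```text
t: 17.6
ee_pos: [565.8, 72.6, 25.0]
orientation: [-2.316, -2.12, 0.004]
ft_force: [0.1, 0.1, -0.8]
width: 70.2
grasp_force: 0.0
```

Request:
servo_tool(
  deltas=[
    [[0, 0, 1.5], [0, 0, 0]],
    [[0, 0, 1.5], [0, 0, 0]],
    [[0, 0, 1.5], [0, 0, 0]],
  ],
)

```text
t: 17.85
ee_pos: [567.7, 73.5, 26.1]
orientation: [2.316, 2.122, 0.001]
ft_force: [0.8, 0.6, 0.5]
width: 70.2
grasp_force: 0.0
```

Request:
servo_tool(
  deltas=[
    [[0, 0, 0], [0, 0, 0]],
    [[0, 0, 0], [0, 0, 0]],
    [[0, 0, 0], [0, 0, 0]],
    [[0, 0, 0], [0, 0, 0]],
    [[0, 0, 0], [0, 0, 0]],
  ],
  grip=1,
)

```text
t: 18.27
ee_pos: [567.3, 73.9, 26.1]
orientation: [2.316, 2.123, 0.001]
ft_force: [-1.5, 0.0, 7.2]
width: 51.6
grasp_force: 30.0
```

Request:
servo_tool(
  deltas=[
    [[0, 0, 0], [0, 0, 0]],
    [[0, 0, 0], [0, 0, 0]],
  ],
)

```text
t: 18.43
ee_pos: [567.2, 73.9, 26.1]
orientation: [2.316, 2.123, 0.001]
ft_force: [-2.1, -0.3, 6.7]
width: 51.6
grasp_force: 30.0
```

Request:
servo_tool(
  deltas=[
    [[0, 0, -2], [0, 0, 0]],
    [[0, 0, -6], [0, 0, 0]],
    [[0, 0, -12], [0, 0, 0]],
    [[0, 0, -18], [0, 0, 0]],
    [[0, 0, -24], [0, 0, 0]],
  ],
)

```text
t: 18.85
ee_pos: [567.1, 73.8, 49.9]
orientation: [-2.316, -2.123, 0.0]
ft_force: [-0.4, -0.2, -3.4]
width: 51.4
grasp_force: 30.0
```

Request:
servo_tool(
  deltas=[
    [[0, 0, -4], [0, 0, 0]],
    [[0, 0, -6], [0, 0, 0]],
    [[0, 0, -6], [0, 0, 0]],
    [[0, 0, -6], [0, 0, 0]],
    [[0, 0, -6], [0, 0, 0]],
  ],
)

```text
t: 19.27
ee_pos: [566.9, 73.8, 55.2]
orientation: [-2.316, -2.123, 0.0]
ft_force: [-0.4, 0.7, -3.9]
width: 51.4
grasp_force: 30.0
```

Request:
servo_tool(
  deltas=[
    [[0, 0, 0], [0, 0, 0]],
    [[0, 0, 0], [0, 0, 0]],
  ],
)

```text
t: 19.43
ee_pos: [566.9, 73.8, 55.1]
orientation: [-2.316, -2.123, 0.001]
ft_force: [-0.3, -0.3, -2.8]
width: 51.4
grasp_force: 30.0
```

Request:
servo_tool(
  deltas=[
    [[0, 0, 0], [0, 0, 0]],
  ],
)

```text
t: 19.52
ee_pos: [567.0, 73.8, 55.2]
orientation: [-2.316, -2.123, 0.0]
ft_force: [-0.0, -0.5, -3.5]
width: 51.7
grasp_force: 30.0
```

Request:
servo_tool(
  deltas=[
    [[0, 0, 0], [0, 0, 0]],
  ],
)

```text
t: 19.6
ee_pos: [567.0, 73.8, 55.2]
orientation: [-2.316, -2.123, 0.0]
ft_force: [-0.4, -0.3, -4.2]
width: 51.6
grasp_force: 30.0
```

```bash
python3 - <<'E'
from h import *
state()
p=get_image("scene"); P=cloud(p,np.ones((420,560),bool)); d=np.array([.0872,.9962])
q=get_image("top"); Q=cloud(q,np.ones((420,560),bool)); 
for n,A in (("scene",P),("top",Q)):
    c=A[(abs(A[:,0]-455)<60)&(abs(A[:,1]-490)<90)&(A[:,2]>118)]
    s=(c[:,:2]-[459,490])@d; front=c[(s<-40)]; print(n,np.percentile(s,[0.5,2,50]),len(front),rect(front),front[:,2].min(),front[:,2].max())
E
```

```text
{'t': 19.6, 'qpos': [0.109, 0.587, 1.838, 0.0, 0.717, 0.196], 'ee_pos': [567.031, 73.822, 55.224], 'orientation': [-2.316, -2.123, 0.0], 'ft_force': [-0.423, -0.319, -4.198], 'width': 51.649, 'grasp_force': 29.999}
[[0.087, 0.996, -0.0], [0.996, -0.087, -0.0], [-0.0, -0.0, -1.0]]
scene [-58.87660448 -56.13780383  15.7784582 ] 373 [[457.1, 440.3], [19.9, 65.5], 83.1] 129.39739850435103 195.77906222231582
top [-64.6759899  -63.79169297 -10.50051548] 427 [[455.0, 437.3], [24.8, 62.1], 87.1] 129.61943244062036 195.79926572659224
```

The left cell weighs about 3.6 N against 2 N, so it is the heavier. The viewing point is about (444.5,309.5,160). I'll lift to height and carry it there, smoothly.

Request:
servo_tool(
  deltas=[
    [[0, 0, -8], [0, 0, 0]],
    [[0, 0, -20], [0, 0, 0]],
    [[0, 0, -34], [0, 0, 0]],
    [[0, 0, -48], [0, 0, 0]],
    [[0, 0, -60], [0, 0, 0]],
  ],
)

```text
t: 20.12
ee_pos: [567.6, 73.9, 117.5]
orientation: [2.315, 2.122, 0.002]
ft_force: [-0.5, 0.3, -3.2]
width: 51.5
grasp_force: 30.0
```

Request:
servo_tool(
  deltas=[
    [[2, -1, -10], [0, 0, 0]],
    [[8, -5, -19], [0, 0, 0]],
    [[19, -12, -27], [0, 0, 0]],
    [[34, -21, -32], [0, 0, 0]],
    [[50, -32, -35], [0, 0, 0]],
  ],
)

```text
t: 20.53
ee_pos: [539.2, 127.5, 151.4]
orientation: [2.317, 2.122, 0.001]
ft_force: [0.3, 0.4, -2.5]
width: 51.3
grasp_force: 30.0
```

Request:
servo_tool(
  deltas=[
    [[18, -11, 0], [0, 0, 0]],
    [[36, -23, 0], [0, 0, 0]],
    [[54, -34, 0], [0, 0, 0]],
    [[72, -46, 0], [0, 0, 0]],
    [[90, -57, 0], [0, 0, 0]],
  ],
)

```text
t: 20.95
ee_pos: [488.8, 222.5, 150.5]
orientation: [-2.315, -2.123, 0.001]
ft_force: [0.8, 0.2, -3.6]
width: 51.5
grasp_force: 30.0
```

Request:
servo_tool(
  deltas=[
    [[18, -11, 0], [0, 0, 0]],
    [[36, -23, 0], [0, 0, 0]],
    [[52, -33, 0], [0, 0, 0]],
    [[66, -42, 0], [0, 0, 0]],
    [[74, -48, 0], [0, 0, 0]],
  ],
)

```text
t: 21.37
ee_pos: [447.4, 300.8, 150.5]
orientation: [-2.314, -2.124, 0.001]
ft_force: [1.0, -0.7, -3.2]
width: 51.5
grasp_force: 30.0
```

Request:
servo_tool(
  deltas=[
    [[5, -3, 0], [0, 0, 0]],
    [[8, -4.5, 0], [0, 0, 0]],
    [[10, -5.5, 0], [0, 0, 0]],
    [[10, -5.5, 0], [0, 0, 0]],
    [[10, -5.5, 0], [0, 0, 0]],
  ],
)

```text
t: 21.78
ee_pos: [444.9, 308.9, 150.4]
orientation: [2.317, 2.122, -0.0]
ft_force: [-0.1, 0.4, -3.5]
width: 51.6
grasp_force: 30.0
```

Request:
servo_tool(
  deltas=[
    [[0, 0, 0], [0, 0, 0]],
    [[0, 0, 0], [0, 0, 0]],
    [[0, 0, 0], [0, 0, 0]],
    [[0, 0, 0], [0, 0, 0]],
    [[0, 0, 0], [0, 0, 0]],
  ],
)

```text
t: 22.2
ee_pos: [444.7, 309.2, 150.4]
orientation: [-2.316, -2.122, 0.0]
ft_force: [0.2, -1.1, -2.8]
width: 51.5
grasp_force: 30.0
```

```bash
python3 - <<'E'
from h import *
state(); plan([444.5,309.5,150],-5)
p=get_image("scene"); cv2.imwrite("pics/s4.png",p["frame"][120:380,200:500].repeat(2,0).repeat(2,1))
P=cloud(p,np.ones((420,560),bool)); d=np.array([.0872,.9962])
c=P[(abs(P[:,0]-455)<60)&(abs(P[:,1]-490)<90)&(P[:,2]>118)]; s=(c[:,:2]-[459,490])@d; f=c[s<-40]; print("ring",rect(f))
c=P[(np.hypot(P[:,0]-444,P[:,1]-309)<35)&(P[:,2]>120)&(P[:,2]<200)]; print("cell z",np.percentile(c[:,2],[1,5,50,95]))
E
```

```text
{'t': 22.2, 'qpos': [0.586, 0.401, 1.868, -0.0, 0.873, 0.673], 'ee_pos': [444.685, 309.183, 150.372], 'orientation': [-2.316, -2.122, 0.0], 'ft_force': [0.229, -1.127, -2.837], 'width': 51.497, 'grasp_force': 29.999}
[[0.087, 0.996, -0.0], [0.996, -0.087, -0.0], [-0.0, -0.0, -1.0]]
shift [0.3, -0.2, 0.4] turn [-0.0, 0.0, -0.0]
ring [[457.6, 440.3], [20.3, 63.8], 81.9]
cell z [137.9785608  142.20770383 177.26627299 190.61635521]
```

View pics/s4.png

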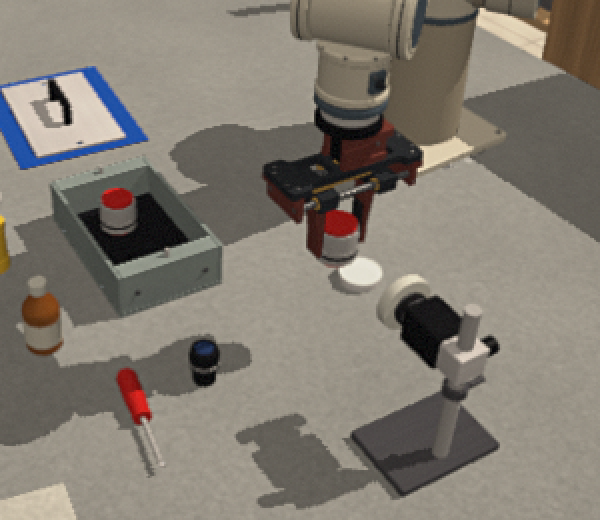

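The heavier cell hangs upright at (340,235) in front of the ring light at (403,300). The lighter one stands in its seat at (118,210), the cover is flat on the mat, and nothing else has moved. I'll hand in.

```bash
python3 -c "
from h import *
print(close_job())"
```

```text
the job is handed in; nothing more can be done
None
```

I handed the job in at about 22 s with the heavier cell (left seat, about 3.6 N) held upright at the viewing point, the lighter one (about 2 N) back in its right seat, and the cover flat on the mat; no verdict came back.

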